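Unclip the sugar shaker and the slim spice jar and stand them on the little tray

ROBOT

A 7-joint arm with a two-finger parallel gripper is mounted at the origin on a cart in front of the work surface, level with it; the furniture and walls round the work are solid. World frame = base frame: x ahead of the robot, y to its left, z up, the work surface at z = 0. Lengths are in m, angles in rad, forces in N, time in s.
With the tool pointing down it reaches from about 0.425 to 1.025 m from the base axis. Payload 9.4 kg.
Tool frame: the origin (TCP) lies midway between the tips of the shut fingers; the grasp point (between the pads) lies 19 mm behind it (env.grip_depth is the distance from the TCP to the grasp point, in m); z points along the fingers, y is the line along which they close (so a half turn about z gives the same grasp; the last joint's range is limited). The gripper opens to 85 mm and grips with 20 to 120 N. Pads are 22 mm wide; open, the fingers measure 114 mm over their backs; the gripper's body (76 mm by 85 mm) begins 54 mm behind the grasp point. The pads swing forward as they close: fully open they stand 13 mm farther back than shut.
Start: joints at [1.208, 0.599, -0.003, 1.599, 0.002, 0.943, -0.08], TCP at [0.204, -0.696, 0.231] pointing down, gripper open.
Joint ranges: [-2.57, 2.57], [-0.35, 1.97], [-1.29, 1.29], [0.11, 2.56], [-1.05, 4.19], [0.11, 1.86], [-2.63, 2.63]. Speed limits (rad/s): [2.22, 2.22, 3.01, 3.01, 3.14, 3.14, 3.14].

INTERFACE

Orientations are given as a unit quaternion [x, y, z, w].
In Python, from station import env gives the robot as it stands. The module is installed in compiled form; this text tells all that it offers.
- The arm moves only by the tool drive_tool, never from a script. Its argument "series" is a list that holds one entry, the list of rows, each a list of 5 numbers: the shift along the tool's x, y, z in mm, then the turn about the tool's z in rad, then the opening, from -1 (shut) to 1 (fully open). In form: [[[dx, dy, dz, twist, gripper], ...]]. A call has exactly 5 rows; each row shifts and turns the commanded pose from where the row before left it, along the tool's axes as they then stand; what a row does not reach is not made up. A row lasts 1/12 s, in which the tool goes at most 41.7 mm and 7.16 degrees, less where a joint would pass 70% of its speed; a pose out of reach is approached as far as the arm can. A call is refused whole if a number of a shift passes 41.7 or a number of a turn 0.125, either way. A call with a gripper value outside its range is refused whole. The fingers move at their own pace and stop on an object; "force" is the grip in N (left out, the last holds). Time passes only in rows, so rows that do not move let the fingers close, or fill a call up. It gives the time, the measured TCP pose, the force, the opening and the grip force at its end, in the units of the state.
- env.get_obs(): the state, without advancing time (a new reading comes with each control period).
- env.get_image(name): name is "side" or "top"; returns a dict with "frame" (480x640x3 uint8, red, green, blue), "mtx" (3x3 intrinsics, pixels), "rvec" (rotation vector, rad) and "tvec" (3), from world to camera coordinates, as OpenCV has them. Camera axes: x right, y down, z forward; pixel columns grow to the right and rows downward; lengths in m; the calibration is good to about 2 mm. A picture is of the moment at which its call begins. There is no depth.
- env.close_job(): hands the job in; it is judged then, once.
The state is a dict: "t": time; "joint_pos": joint angles; "dq": joint speeds; "joint_torque": joint torques, N m; "eef_pos": TCP position; "eef_rot": TCP orientation; "force": force on the tool from outside, world axes, zero at the start; "ft_torque": the same for the moment, N m; "opening": finger opening in m; "gripper_force": force on a finger pad.
Only numpy, scipy, OpenCV 4.12 (cv2) and the standard library are available. Lean on these libraries where they do the work, as an engineer would, in place of code of your own. Each camera call takes 0.05 s, during which the arm holds its last target. There are 200 camera calls.

TASK

Pull the straight-sided steel sugar shaker and the slim spice jar out of the leaning spice rack, each sideways out of the mouth of its spring clip and not slid out lengthways, and stand both upright, fully on the small white tray. Leave the waisted glass salt shaker in its clip, and do not disturb it, the drinking glass, the cup or the tall storage jar.

Things in the scene. Friction and masses are not known exactly. Their poses are not given: they have to be found in the camera images.
- sugar_mid (a point): Centre (half-way up, 44 mm above its base) of the sugar shaker: a plain steel cylinder, straight-sided, 42 mm across, with a low domed top pierced with fine holes (the top 16 mm, 43 mm across at its rim), 88 mm tall, about 0.12 kg. Its z axis runs from base to top. It starts in one of the three clips; which one varies.
- spice_mid (a point): Centre (half-way up, 52 mm above its base) of the slim spice jar: the slimmest and tallest of the three, a clear jar 40 mm across with a flat 41 mm screw cap (the top 20 mm), 105 mm tall, about 0.11 kg. Its z axis runs from base to cap. It starts in one of the three clips; which one varies.
- salt_mid (a point): Centre (half-way up, 45 mm above its base) of the salt shaker, which stays in its clip: waisted glass body 44 mm across at its widest, narrowing to a 34 mm neck under a round metal dome, 90 mm tall. Its z axis runs from base to top.
- rack: The fixed spice rack as a whole: wooden base board 135 x 250 mm (25 mm in front of this origin to 110 mm behind it) with the leaning panel on it. Origin on the worktop under the panel's origin; x to the back of the rack, y along it, z up. Its clips are sprung steel jaws that resist a sideways pull with about 8 to 15 N and let go after about 15 mm; then the jar is free.
- panel: Leaning panel, 250 mm wide, 98 mm up its slope. Origin: middle of the ledge the jar bases stand on, on the line of the jars' axes, 43 mm over the worktop. z: up the slope along the jars, 40 degrees from vertical, tops to the back; y: along the rack; -x: square out of the panel, forward and up, the way the clip mouths open. Face at x = +23 mm, top edge at z = 86 mm.
- clip1 (a point): Centre of the middle clip, on its jar's axis, axes as the panel's; the two others lie 80 mm to either side along y. The steel jaws hold a jar from 16 to 32 mm above its base, stand 27 mm to either side of its axis and reach 18 mm in front of it. A jar gripped near its top may turn some degrees in the fingers as it comes out.
- tray_top (a point): Centre of the top of the small white porcelain tray, a fixed slab 85 mm (its x) by 170 mm (its y), 11 mm high, nearly flat on top; z up.
- glass: Clear drinking glass, 68 mm across, 144 mm tall, standing loose between rack and tray; origin at the centre of its base.
- cup: White porcelain cup, 76 mm across, 62 mm high, handle to its -y (100 mm over the handle), standing loose between rack and tray; origin at its base, about the middle of cup and handle.
- pasta_jar: Tall storage jar with a screw lid, 82 mm across, 169 mm high, standing loose further back; origin at the centre of its base.
Mind the look-alikes: they are no part of the job. Leave any green look-alike of the part that bears spice_mid alone.

How it is judged:
By the outcome, as a careful person would: the job done as asked, in the order asked, and still so for the second after the job is handed in, with the robot touching nothing.
It also fails if it takes over 67 s, if anything falls off the work surface, if the arm or the gripper's body presses on something with over 40 N, if the wrist force passes 120 N, or if a joint passes its speed limit or range.

## Working session

There is one attempt and no reset: what is moved stays moved. The work goes in short steps, Python scripts to look and compute and a tool call to move; the robot and the scene stay as the last step left them, time stands still between calls to the robot, and variables do not carry over. Pictures are saved under pics/ and viewed, at most 10 in all, crops included, and the job is handed in when it is done.

Besides the shell and the picture viewer there is one more tool, called as a command line: name --argument value ..., lists and objects as JSON in quotes. drive_tool: Moves the arm, as the interface text tells. Its arguments: {"type":"object","properties":{"series":{"type":"array"},"force":{"type":"number"}},"required":["series"]}

```bash
mkdir -p pics; cat > h.py <<'E'
import numpy as np, cv2
from station import env
def cam(n):
    d=env.get_image(n); return d
def save(n,f,crop=None,scale=1):
    d=env.get_image(n); im=d["frame"][:,:,::-1]
    if crop: a,b,c,e=crop; im=im[b:e,a:c]
    if scale!=1: im=cv2.resize(im,None,fx=scale,fy=scale,interpolation=cv2.INTER_CUBIC)
    cv2.imwrite("pics/"+f,im); return d
def ray(d,u,v):
    R,_=cv2.Rodrigues(np.array(d["rvec"],float)); t=np.array(d["tvec"],float).ravel()
    K=np.array(d["mtx"]); C=-R.T@t; r=R.T@np.linalg.solve(K,[u,v,1.]); return C,r/np.linalg.norm(r)
def onz(d,u,v,z):
    C,r=ray(d,u,v); return C+r*(z-C[2])/r[2]
def proj(d,P):
    p,_=cv2.projectPoints(np.array(P,float).reshape(-1,3),np.array(d["rvec"],float),np.array(d["tvec"],float),np.array(d["mtx"],float),None); return p[:,0]
E
python3 - <<'E'
from h import *
for n in("side","top"):
    d=save(n,n+"0.png"); C,r=ray(d,320,240); print(n,C.round(3),r.round(3),d["mtx"][0][0])
print(env.get_obs()); print(env.grip_depth)
E
```

```text
side [ 0.434 -0.816  0.764] [ 0.102  0.791 -0.604] 458.4275957038298
top [0.387 0.067 1.583] [ 0.092  0.004 -0.996] 562.5904243672851
{'t': 0.1, 'joint_pos': array([ 1.20829527,  0.6000333 , -0.00253968,  1.60011465,  0.00180335,
        0.94292096, -0.07982923]), 'dq': array([-0.00028468, -0.00104739, -0.00075808, -0.0041249 ,  0.00088927,
       -0.00085591,  0.00133879]), 'joint_torque': array([ 4.41907468e-03, -7.77992320e+01,  1.57037593e+00, -2.58624548e+01,
        1.27092964e-02,  5.49721750e-03,  6.96764732e-05]), 'eef_pos': array([ 0.20424681, -0.69515049,  0.23048879]), 'eef_rot': array([ 9.89804800e-01,  1.42428632e-01, -1.74400387e-04, -7.16170445e-04]), 'force': array([ 0.3212543 , -0.23818448, -0.32520686]), 'ft_torque': array([ 0.04930702, -0.02712239, -0.00589485]), 'gripper_force': 0.0, 'opening': 0.08541018930027186}
0.0187
```

View pics/side0.png

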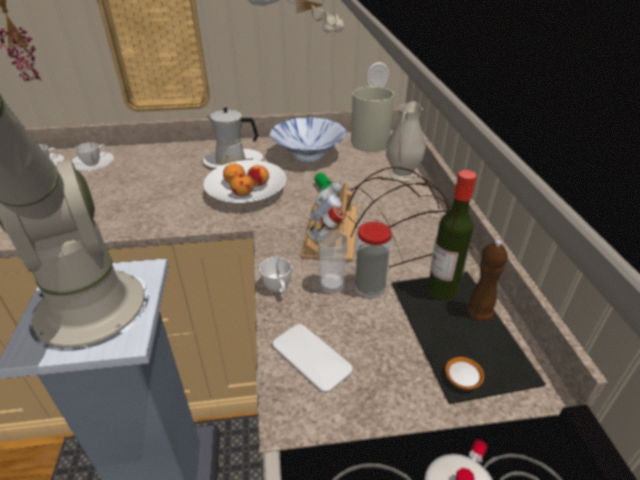

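View pics/top0.png

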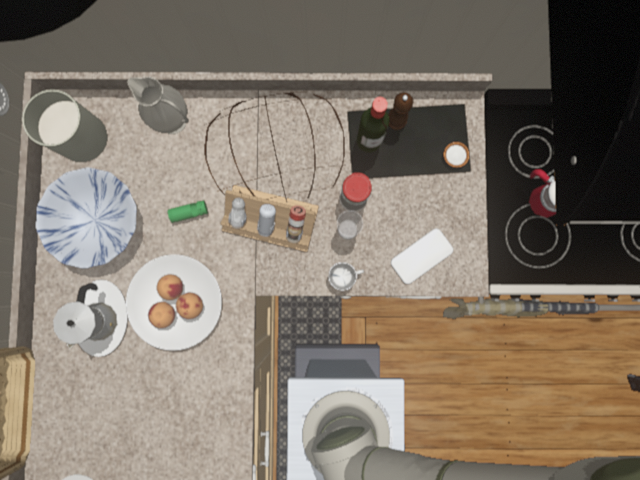

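```bash
python3 - <<'E'
from h import *
a=env.get_image("top")["frame"][170:300,215:375,::-1]; b=env.get_image("side")["frame"][160:300,250:400,::-1]
a=cv2.resize(a,(800,650)[:2] if 0 else (640,520),interpolation=cv2.INTER_CUBIC)  # scale 4
b=cv2.resize(b,(600,560),interpolation=cv2.INTER_CUBIC)
cv2.imwrite("pics/a.png",a);cv2.imwrite("pics/b.png",b)
d=env.get_image("top")
im=d["frame"].astype(int)
# tray: white mask
m=(im.min(2)>200).astype(np.uint8); m[:, :385]=0; m[:,460:]=0;m[:225]=0;m[290:]=0
c,_=cv2.findContours(m,cv2.RETR_EXTERNAL,cv2.CHAIN_APPROX_NONE); c=max(c,key=cv2.contourArea)
P=np.array([onz(d,u,v,0.011)[:2] for u,v in c[:,0]],np.float32); r=cv2.minAreaRect(P); print("tray",r)
E
```

```text
tray ((0.48983460664749146, -0.2113020122051239), (0.0815938338637352, 0.16626796126365662), 35.739295959472656)
```

View pics/a.png

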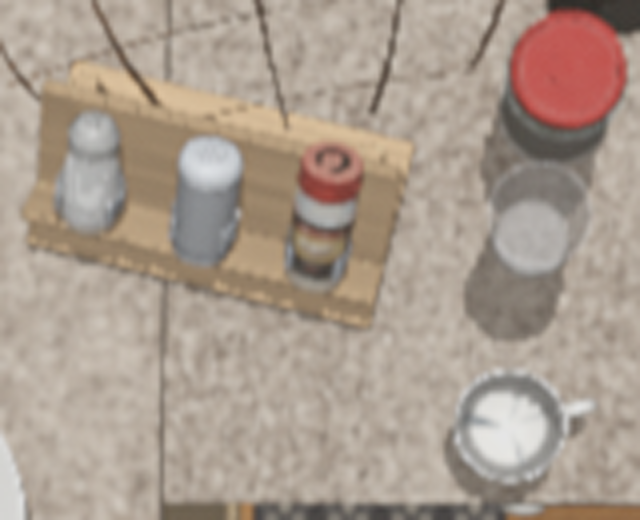

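View pics/b.png

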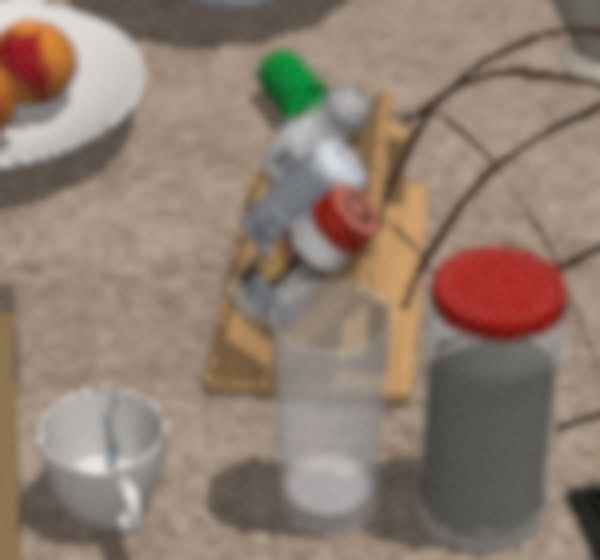

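```bash
cat > rack.py <<'E'
from h import *
from scipy.optimize import least_squares
c,s=np.cos(np.radians(40)),np.sin(np.radians(40))
def pan(x,y,z): return np.array([c*x+s*z,y,.043-s*x+c*z])   # panel->rack
def W(p,q):
    x,y,a=p; q=np.atleast_2d(q); R=np.array([[np.cos(a),-np.sin(a),0],[np.sin(a),np.cos(a),0],[0,0,1]]); return q@R.T+[x,y,0]
E
python3 - <<'E'
from rack import *
dt,ds=env.get_image("top"),env.get_image("side")
T=[(pan(0,-.08,.105),297.75,210),(pan(0,0,.086),267.75,209.5),(pan(0,.08,.088),238.5,202.5)]
S=[(pan(0,-.08,.105),338,213.75),(pan(0,0,.086),335,200.75),(pan(0,.08,.088),337.25,187),((-.025,-.125,0),302.5,257),((.11,-.125,0),351.25,260)]
f=lambda p:np.r_[(proj(dt,W(p,[q[0] for q in T]))-[q[1:] for q in T]).ravel(),(proj(ds,W(p,[q[0] for q in S]))-[q[1:] for q in S]).ravel()]
r=least_squares(f,[.6,.1,-.24],loss="soft_l1"); p=r.x
print(p,np.degrees(p[2]));print(f(p).round(1))
print("front corners z=.01",[onz(dt,u,v,.01).round(3) for u,v in((222,231),(306.3,251.8))],W(p,[(-.025,.125,.01),(-.025,-.125,.01)]).round(3))
for n,h,y in(("spice",.078,-.08),("sugar",.062,0)): print(n,W(p,pan(-.003,y,h)).round(4))
print("out dir world",(W(p,pan(-1,0,0))-W(p,pan(0,0,0))).round(3))
print("glass",onz(dt,347.5,229,0).round(3),"cup",onz(dt,342,277,.03).round(3),"pasta",onz(dt,356.5,187,.169).round(3))
E
```

```text
[ 0.55211071  0.22339322 -0.21339421] -12.226587890173716
[ 0.2 -0.2 -0.  -0.9 -0.2 -0.9 -0.3 -1.2 -0.5 -0.4 -0.6 -2.3 -2.   3.
  1.   2.6]
front corners z=.01 [array([0.557, 0.349, 0.01 ]), array([0.499, 0.112, 0.01 ])] [[0.554 0.351 0.01 ]
 [0.501 0.107 0.01 ]]
spice [[0.5819 0.1351 0.1047]]
sugar [[0.5888 0.2154 0.0924]]
out dir world [[-0.749  0.162  0.643]]
glass [ 0.565 -0.004  0.   ] cup [0.429 0.012 0.03 ] pasta [ 0.654 -0.02   0.169]
```

drive_tool --series '[[[0,0,-20,0.125,0.45],[0,0,-20,0.125,0.45],[0,0,-10,0.125,0.45],[0,0,0,0.124,0.45],[0,0,0,0,0.45]]]' --force 30

```text
t: 0.77
eef_pos: [0.2047, -0.6958, 0.2822]
eef_rot: [0.994, -0.109, 0.0, 0.001]
force: [-0.1, 0.2, -0.4]
opening: 0.062
gripper_force: 0.0
```

```bash
cat > go.py <<'E'
# usage: go.py x y z -> shift needed in tool axes (mm)
import sys; from h import *
from scipy.spatial.transform import Rotation as Ro
o=env.get_obs(); R=Ro.from_quat(o["eef_rot"]).as_matrix()
print("t",o["t"].__round__(2) if hasattr(o["t"],"__round__") else o["t"],"pos",(o["eef_pos"]*1e3).round(1),"yaw",np.degrees(np.arctan2(R[1,0],R[0,0])).round(1),"op",round(o["opening"]*1e3,1),"F",o["force"].round(1),"gf",round(float(o["gripper_force"]),1),"q",o["joint_pos"].round(2))
for i in range(1,len(sys.argv)-2,3):
    print("d",(1e3*R.T@(np.array(list(map(float,sys.argv[i:i+3])))-o["eef_pos"])).round(1))
E
python3 go.py .5888 .2154 .2
```

```text
t 0.77 pos [ 204.7 -695.8  282.2] yaw -12.5 op 62.0 F [-0.1  0.2 -0.4] gf 0.0 q [ 1.12  0.56  0.14  1.55 -0.09  1.03 -0.5 ]
d [ 177.4 -972.9   81. ]
```

drive_tool --series '[[[6,-36,0,0,0.45],[7,-36,0,0,0.45],[7,-36,0,0,0.45],[7,-36,0,0,0.45],[7,-36,0,0,0.45]]]'

```text
t: 1.18
eef_pos: [0.276, -0.5249, 0.2807]
eef_rot: [0.995, -0.104, -0.0, -0.0]
force: [0.1, -0.1, 0.3]
opening: 0.062
gripper_force: 0.0
```

drive_tool --series '[[[7,-39,0,0,0.45],[7,-39,0,0,0.45],[7,-39,0,0,0.45],[7,-39,0,0,0.45],[7,-39,0,0,0.45]]]'

```text
t: 1.6
eef_pos: [0.3513, -0.3417, 0.281]
eef_rot: [0.995, -0.104, -0.0, 0.0]
force: [0.4, -0.8, -0.4]
opening: 0.0619
gripper_force: 0.0
```

drive_tool --series '[[[7,-39,0,0,0.45],[7,-39,0,0,0.45],[7,-39,0,0,0.45],[7,-39,0,0,0.45],[7,-39,0,0,0.45]]]'

```text
t: 2.02
eef_pos: [0.4267, -0.1586, 0.2812]
eef_rot: [0.995, -0.104, -0.0, 0.0]
force: [1.0, -0.9, 0.3]
opening: 0.062
gripper_force: 0.0
```

drive_tool --series '[[[7,-39,0,0,0.45],[7,-39,0,0,0.45],[7,-39,0,0,0.45],[7,-39,0,0,0.45],[7,-39,0,0,0.45]]]'

```text
t: 2.43
eef_pos: [0.5022, 0.0246, 0.2811]
eef_rot: [0.995, -0.104, -0.0, 0.0]
force: [0.7, -0.5, -0.2]
opening: 0.0619
gripper_force: 0.0
```

drive_tool --series '[[[7,-39,0,0,0.45],[7,-39,0,0,0.45],[7,-20,0,0,0.45],[7,0,0,0,0.45],[0,0,0,0,0.45]]]'

```text
t: 2.85
eef_pos: [0.551, 0.1134, 0.2806]
eef_rot: [0.995, -0.104, -0.0, 0.0]
force: [-0.3, -1.7, -0.3]
opening: 0.0621
gripper_force: 0.0
```

```bash
python3 go.py .5888 .2154 .15 .5888 .2154 .070
```

```text
t 2.85 pos [551.  113.4 280.6] yaw -11.9 op 62.1 F [-0.3 -1.7 -0.3] gf 0.0 q [-0.21  0.35 -0.13  1.91  0.06  0.88 -2.15]
d [  16.  -107.6  130.6]
d [  16.  -107.7  210.6]
```

drive_tool --series '[[[4,-27,0,0,0.45],[4,-27,0,0,0.45],[4,-27,10,0,0.45],[4,-27,35,0,0.45],[0,0,35,0,0.45]]]'

```text
t: 3.27
eef_pos: [0.5899, 0.2176, 0.204]
eef_rot: [0.995, -0.104, 0.002, -0.002]
force: [0.2, 0.4, 0.0]
opening: 0.0618
gripper_force: 0.0
```

drive_tool --series '[[[0,0,30,0,0.45],[0,0,10,0,0.45],[0,0,0,0,0.45],[0,0,0,0,0.45],[0,0,0,0,0.45]]]'

```text
t: 3.68
eef_pos: [0.5891, 0.2126, 0.1653]
eef_rot: [0.994, -0.107, 0.001, -0.0]
force: [0.1, -0.4, 0.4]
opening: 0.062
gripper_force: 0.0
```

```bash
python3 go.py .5888 .2154 .070; python3 - <<'E'
from h import *
a=env.get_image("top"); b=env.get_image("side")
A=cv2.resize(a["frame"][170:270,215:335,::-1],(480,400),interpolation=cv2.INTER_CUBIC); B=cv2.resize(b["frame"][150:250,280:355,::-1],(300,400),interpolation=cv2.INTER_CUBIC)
cv2.imwrite("pics/c.png",np.hstack([A,B]))
E
```

```text
t 3.68 pos [589.1 212.6 165.3] yaw -12.3 op 62.0 F [ 0.1 -0.4  0.4] gf 0.0 q [-0.35  0.56 -0.12  1.89  0.1   0.7  -2.32]
d [-1.1 -2.5 95.3]
```

View pics/c.png

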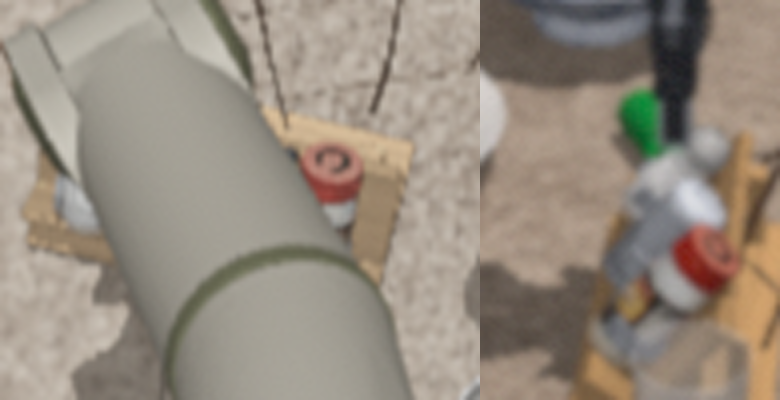

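drive_tool --series '[[[-1,-2.5,20,0,0.45],[0,0,25,0,0.45],[0,0,20,0,0.45],[0,0,8,0,0.45],[0,0,0,0,0.45]]]'

```text
t: 4.2
eef_pos: [0.5872, 0.2155, 0.0897]
eef_rot: [0.994, -0.106, -0.001, 0.0]
force: [0.1, 0.3, 0.2]
opening: 0.062
gripper_force: 0.0
```

drive_tool --series '[[[0,0,8,0,0.45],[0,0,8,0,0.45],[0,0,6,0,0.45],[0,0,0,0,0.45],[0,0,0,0,0.45]]]'

```text
t: 4.62
eef_pos: [0.5876, 0.2158, 0.0683]
eef_rot: [0.994, -0.106, -0.0, 0.0]
force: [0.5, -0.6, 0.8]
opening: 0.062
gripper_force: 0.0
```

```bash
python3 go.py .5888 .2154 .070
```

```text
t 4.62 pos [587.6 215.8  68.3] yaw -12.2 op 62.0 F [ 0.5 -0.6  0.8] gf 0.0 q [-0.38  0.69 -0.1   1.95  0.13  0.51 -2.35]
d [ 1.3  0.1 -1.7]
```

No contact. Close at 30 N.

drive_tool --series '[[[0,0,0,0,-1],[0,0,0,0,-1],[0,0,0,0,-1],[0,0,0,0,-1],[0,0,0,0,-1]]]' --force 30

```text
t: 5.03
eef_pos: [0.5881, 0.2161, 0.0689]
eef_rot: [0.994, -0.106, 0.0, -0.0]
force: [-0.1, 0.9, 5.0]
opening: 0.0413
gripper_force: 30.4
```

```bash
python3 go.py .5888 .2154 .070
```

```text
t 5.03 pos [588.1 216.1  68.9] yaw -12.2 op 41.3 F [-0.1  0.9  5. ] gf 30.4 q [-0.38  0.69 -0.1   1.95  0.13  0.51 -2.35]
d [ 0.8  0.5 -1.1]
```

drive_tool --series '[[[-3,0,-2.5,0,-1],[-3,0,-2.5,0,-1],[-3,0,-2.5,0,-1],[-3,0,-2.5,0,-1],[-3,0,-2.5,0,-1]]]'

```text
t: 5.45
eef_pos: [0.5754, 0.2183, 0.0804]
eef_rot: [0.994, -0.107, 0.002, -0.0]
force: [10.8, -1.4, -13.5]
opening: 0.041
gripper_force: 32.1
```

drive_tool --series '[[[-4,0,-3.3,0,-1],[-4,0,-3.3,0,-1],[-4,0,-3.3,0,-1],[-4,0,-3.3,0,-1],[-4,0,-3.3,0,-1]]]'

```text
t: 5.87
eef_pos: [0.5539, 0.2229, 0.0968]
eef_rot: [0.994, -0.107, 0.0, 0.0]
force: [2.9, 0.1, -10.1]
opening: 0.0405
gripper_force: 30.5
```

drive_tool --series '[[[-6,0,-6,0,-1],[-6,0,-10,0,-1],[-6,0,-15,0,-1],[-6,0,-20,0,-1],[-6,0,-20,0,-1]]]'

```text
t: 6.28
eef_pos: [0.5225, 0.2294, 0.1696]
eef_rot: [0.994, -0.106, -0.001, 0.0]
force: [0.6, -0.4, -1.2]
opening: 0.0389
gripper_force: 31.0
```

```bash
python3 go.py; python3 - <<'E'
from h import *
a=env.get_image("top"); b=env.get_image("side")
A=cv2.resize(a["frame"][170:270,215:335,::-1],(480,400),interpolation=cv2.INTER_CUBIC); B=cv2.resize(b["frame"][130:250,265:355,::-1],(300,400),interpolation=cv2.INTER_CUBIC)
cv2.imwrite("pics/d.png",np.hstack([A,B]))
E
```

```text
t 6.28 pos [522.5 229.4 169.6] yaw -12.2 op 38.9 F [ 0.6 -0.4 -1.2] gf 31.0 q [-0.43  0.5  -0.12  2.01  0.1   0.64 -2.39]
```

View pics/d.png

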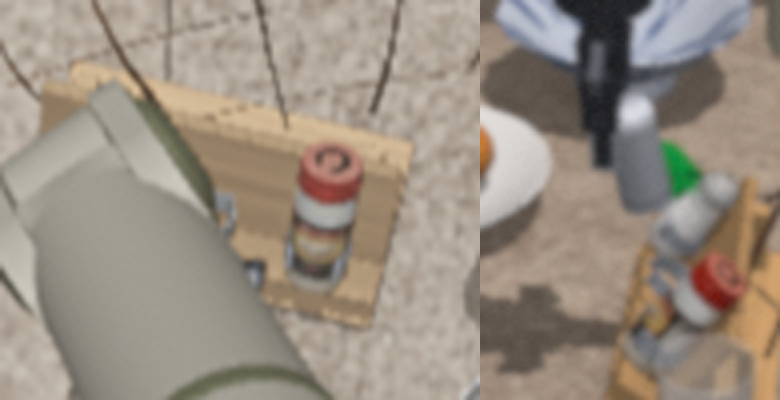

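```bash
python3 go.py; python3 - <<'E'
from h import *
d=env.get_image("side")
for n,u,v in(("base",315.4,191),("top",310.6,159),("finger tip",280+0,180)):
    for y in(.20,.225): 
        C,r=ray(d,u,v); print(n,y,(C+r*(y-C[1])/r[1]).round(3))
t=env.get_image("top"); print("edge",onz(t,240,296,0).round(3),onz(t,300,296,0).round(3),"plate",onz(t,222,305,.02).round(3))
E
```

```text
t 6.38 pos [523.6 230.5 172. ] yaw -12.2 op 39.1 F [ 0.5 -0.1 -1.5] gf 31.0 q [-0.43  0.49 -0.12  2.01  0.1   0.64 -2.39]
base 0.2 [0.554 0.2   0.149]
base 0.225 [0.557 0.225 0.134]
top 0.2 [0.543 0.2   0.241]
top 0.225 [0.545 0.225 0.228]
finger tip 0.2 [0.464 0.2   0.188]
finger tip 0.225 [0.465 0.225 0.174]
edge [0.375 0.297 0.   ] [0.376 0.129 0.   ] plate [0.35  0.343 0.02 ]
```

drive_tool --series '[[[-6,0,0,0,-1],[-12,0,0,0,-1],[-18,0,0,0,-1],[-18,0,5,0,-1],[-12,0,10,0,-1]]]'

```text
t: 6.9
eef_pos: [0.457, 0.2438, 0.1532]
eef_rot: [0.994, -0.106, -0.001, 0.0]
force: [-0.9, 0.4, -2.0]
opening: 0.039
gripper_force: 31.0
```

drive_tool --series '[[[-6,0,15,0,-1],[0,0,20,0,-1],[0,0,20,0,-1],[0,0,15,0,-1],[0,0,10,0,-1]]]'

```text
t: 7.32
eef_pos: [0.4517, 0.2444, 0.0714]
eef_rot: [0.994, -0.106, -0.001, 0.001]
force: [0.5, 0.4, -0.1]
opening: 0.039
gripper_force: 31.0
```

drive_tool --series '[[[0,0,10,0,-1],[0,0,8,0,-1],[0,0,5,0,-1],[0,0,2,0,-1],[0,0,0,0,-1]]]'

```text
t: 7.73
eef_pos: [0.4537, 0.2447, 0.0482]
eef_rot: [0.994, -0.106, -0.0, 0.0]
force: [0.2, 0.5, -0.1]
opening: 0.0388
gripper_force: 31.0
```

```bash
python3 go.py; python3 - <<'E'
from h import *
a=env.get_image("top"); b=env.get_image("side")
A=cv2.resize(a["frame"][190:290,215:335,::-1],(480,400),interpolation=cv2.INTER_CUBIC); B=cv2.resize(b["frame"][150:270,255:345,::-1],(300,400),interpolation=cv2.INTER_CUBIC)
cv2.imwrite("pics/e.png",np.hstack([A,B]))
E
```

```text
t 7.73 pos [453.7 244.7  48.2] yaw -12.2 op 38.8 F [ 0.2  0.5 -0.1] gf 31.0 q [-0.56  0.65 -0.06  2.21  0.14  0.29 -2.53]
```

View pics/e.png

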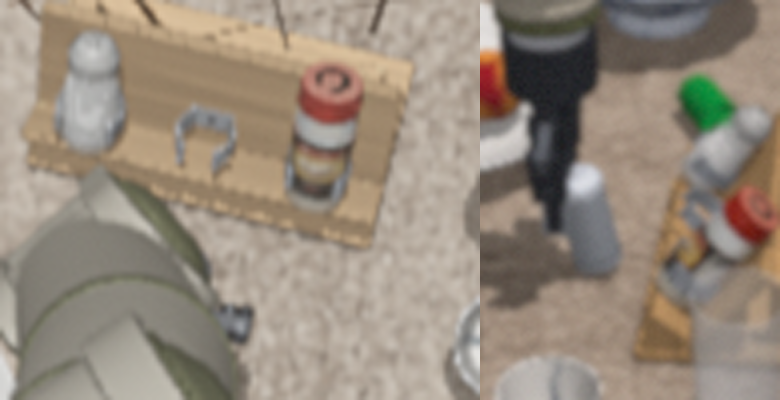

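drive_tool --series '[[[0,0,1.5,0,-1],[0,0,1.5,0,-1],[0,0,1,0,-1],[0,0,0,0,-1],[0,0,0,0,-1]]]'

```text
t: 8.25
eef_pos: [0.4538, 0.2448, 0.0444]
eef_rot: [0.994, -0.106, -0.0, -0.0]
force: [0.9, -0.6, 0.1]
opening: 0.0391
gripper_force: 31.0
```

drive_tool --series '[[[0,0,1,0,-1],[0,0,1,0,-1],[0,0,1,0,-1],[0,0,0,0,-1],[0,0,0,0,-1]]]'

```text
t: 8.67
eef_pos: [0.4544, 0.245, 0.0423]
eef_rot: [0.994, -0.107, 0.001, -0.0]
force: [-1.4, -0.8, 13.0]
opening: 0.0392
gripper_force: 31.6
```

drive_tool --series '[[[0,0,-0.5,0,0.1],[0,0,0,0,0.2],[0,0,0,0,0.3],[0,0,0,0,0.45],[0,0,0,0,0.45]]]'

```text
t: 9.08
eef_pos: [0.4536, 0.2447, 0.0417]
eef_rot: [0.994, -0.106, -0.0, 0.0]
force: [0.4, 0.4, -0.1]
opening: 0.0621
gripper_force: 0.0
```

drive_tool --series '[[[0,0,-10,0,0.45],[0,0,-30,-0.1,0.45],[0,0,-30,-0.12,0.45],[0,0,-30,-0.12,0.45],[0,0,0,-0.12,0.45]]]'

```text
t: 9.5
eef_pos: [0.4556, 0.2458, 0.1473]
eef_rot: [0.992, 0.126, 0.003, -0.001]
force: [1.0, -0.0, -0.1]
opening: 0.0621
gripper_force: 0.0
```

```bash
python3 go.py; python3 - <<'E'
from h import *
a=env.get_image("top"); b=env.get_image("side")
A=cv2.resize(a["frame"][190:290,215:335,::-1],(480,400),interpolation=cv2.INTER_CUBIC); B=cv2.resize(b["frame"][150:270,255:345,::-1],(300,400),interpolation=cv2.INTER_CUBIC)
cv2.imwrite("pics/f.png",np.hstack([A,B]))
E
```

```text
t 9.5 pos [455.6 245.8 147.3] yaw 14.5 op 62.1 F [ 1.  -0.  -0.1] gf 0.0 q [-0.42  0.48 -0.26  2.14  0.24  0.53 -2.17]
```

View pics/f.png

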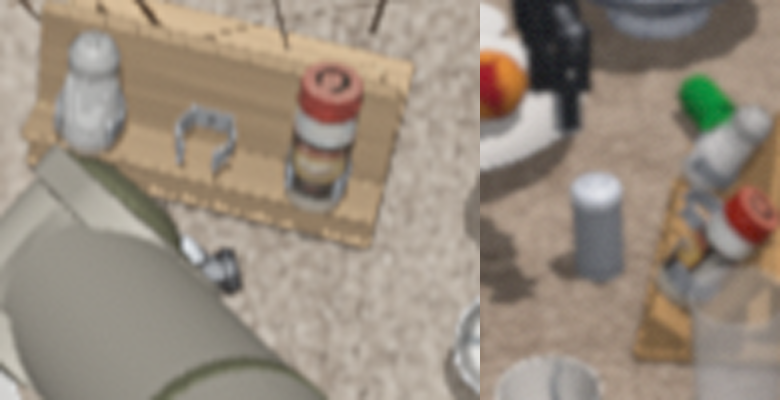

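```bash
python3 - <<'E'
from h import *
d=env.get_image("side")
C,r=ray(d,290.3,233.8); h=r[:2]/np.linalg.norm(r[:2])
print("from base",onz(d,290.3,233.8,0)[:2]+.021*h,"from top",onz(d,290.1,203.2,.084)[:2])
E
python3 go.py .475 .24 .05
```

```text
from base [0.48517671 0.24633807] from top [0.48939011 0.25264757]
t 9.65 pos [453.9 244.4 142.7] yaw 13.9 op 62.1 F [-0.4 -0.3 -0.5] gf 0.0 q [-0.42  0.49 -0.26  2.15  0.24  0.53 -2.18]
d [19.3  9.4 92.7]
```

drive_tool --series '[[[15,4,0,0,0.7],[15,3.5,0,0,0.7],[0,0,10,0,0.7],[0,0,20,0,0.7],[0,0,25,0,0.7]]]'

```text
t: 10.07
eef_pos: [0.4844, 0.2447, 0.0861]
eef_rot: [0.993, 0.121, 0.0, -0.0]
force: [0.1, 0.6, -0.4]
opening: 0.0726
gripper_force: 0.0
```

drive_tool --series '[[[0,0,20,0,0.7],[0,0,20,0,0.7],[0,0,14,0,0.7],[0,0,0,0,0.7],[0,0,0,0,0.7]]]'

```text
t: 10.48
eef_pos: [0.483, 0.2444, 0.0315]
eef_rot: [0.992, 0.122, -0.002, 0.001]
force: [0.8, 1.1, 0.4]
opening: 0.0726
gripper_force: 0.0
```

drive_tool --series '[[[0,0,0,0,0.2],[0,0,0,0,0],[0,0,0,0,-0.2],[0,0,0,0,-1],[0,0,0,0,-1]]]' --force 40

```text
t: 10.9
eef_pos: [0.4849, 0.2448, 0.0339]
eef_rot: [0.992, 0.123, 0.001, -0.0]
force: [-0.2, -1.3, 7.5]
opening: 0.041
gripper_force: 40.8
```

drive_tool --series '[[[0,0,0,0,-1],[0,0,-5,0,-1],[0,0,-20,0,-1],[0,0,-30,0,-1],[0,0,-30,0,-1]]]'

```text
t: 11.32
eef_pos: [0.4841, 0.2446, 0.1188]
eef_rot: [0.992, 0.123, -0.001, 0.0]
force: [0.4, -0.2, -1.2]
opening: 0.0411
gripper_force: 40.9
```

```bash
python3 go.py .515 -.246 .25; python3 - <<'E'
from h import *
b=env.get_image("side"); cv2.imwrite("pics/g.png",cv2.resize(b["frame"][120:260,240:380,::-1],(420,420),interpolation=cv2.INTER_CUBIC))
E
```

```text
t 11.32 pos [484.1 244.6 118.8] yaw 14.1 op 41.1 F [ 0.4 -0.2 -1.2] gf 40.9 q [-0.4   0.55 -0.25  2.1   0.26  0.51 -2.16]
d [ -90.1  483.3 -130.9]
```

View pics/g.png

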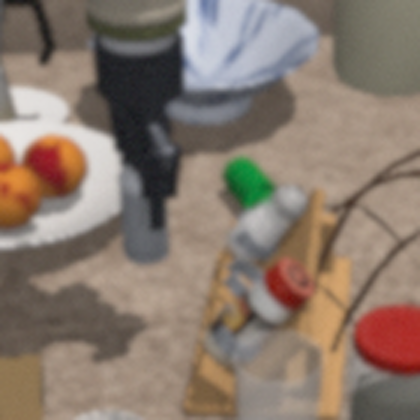

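drive_tool --series '[[[0,0,-30,0,-1],[0,0,-36,0,-1],[0,0,-36,0,-1],[0,0,-25,0,-1],[-3,15,0,0,-1]]]'

```text
t: 11.78
eef_pos: [0.4872, 0.2335, 0.2507]
eef_rot: [0.992, 0.124, 0.004, -0.003]
force: [1.2, 0.6, -1.0]
opening: 0.0409
gripper_force: 41.3
```

drive_tool --series '[[[-7,30,0,0,-1],[-7,38,0,0,-1],[-7,38,0,0,-1],[-7,38,0,0,-1],[-7,38,0,0,-1]]]'

```text
t: 12.2
eef_pos: [0.4956, 0.0427, 0.2454]
eef_rot: [0.992, 0.123, 0.0, 0.0]
force: [1.0, 0.2, 0.1]
opening: 0.041
gripper_force: 41.3
```

drive_tool --series '[[[-7,38,0,0,-1],[-7,38,0,0,-1],[-7,38,0,0,-1],[-7,38,0,0,-1],[-7,38,0,0,-1]]]'

```text
t: 12.62
eef_pos: [0.508, -0.1503, 0.2454]
eef_rot: [0.992, 0.123, 0.0, 0.0]
force: [1.6, 0.3, -0.7]
opening: 0.0409
gripper_force: 41.3
```

drive_tool --series '[[[-7,30,0,0,-1],[-7,25,0,0,-1],[-3,12,0,0,-1],[0,0,0,0,-1],[0,0,0,0,-1]]]'

```text
t: 13.03
eef_pos: [0.5081, -0.2172, 0.2449]
eef_rot: [0.992, 0.123, 0.0, -0.0]
force: [-0.3, -0.3, -0.9]
opening: 0.0414
gripper_force: 41.3
```

```bash
python3 go.py .515 -.246 .05
```

```text
t 13.03 pos [ 508.1 -217.2  244.9] yaw 14.1 op 41.4 F [-0.3 -0.3 -0.9] gf 41.3 q [ 0.47  0.39 -0.23  1.97  0.12  0.8  -1.15]
d [ -0.3  29.7 194.9]
```

drive_tool --series '[[[0,15,20,0,-1],[0,14.5,35,0,-1],[0,0,40,0,-1],[0,0,40,0,-1],[0,0,30,0,-1]]]'

```text
t: 13.45
eef_pos: [0.5153, -0.2435, 0.0777]
eef_rot: [0.992, 0.124, -0.0, -0.001]
force: [-0.0, -0.4, -0.9]
opening: 0.0413
gripper_force: 41.2
```

drive_tool --series '[[[0,0,18,0,-1],[0,0,8,0,-1],[0,0,4,0,-1],[0,0,0,0,-1],[0,0,0,0,-1]]]'

```text
t: 13.87
eef_pos: [0.5164, -0.2455, 0.0511]
eef_rot: [0.992, 0.123, 0.001, 0.0]
force: [-0.2, 0.0, 0.3]
opening: 0.0412
gripper_force: 41.3
```

drive_tool --series '[[[0,0,2,0,-1],[0,0,1.5,0,-1],[0,0,1,0,-1],[0,0,0,0,-1],[0,0,0,0,-1]]]'

```text
t: 14.28
eef_pos: [0.5156, -0.2461, 0.0457]
eef_rot: [0.992, 0.123, 0.0, 0.0]
force: [0.5, 0.2, -0.9]
opening: 0.041
gripper_force: 41.3
```

```bash
python3 go.py .515 -.246 .044
```

```text
t 14.28 pos [ 515.6 -246.1   45.7] yaw 14.1 op 41.0 F [ 0.5  0.2 -0.9] gf 41.3 q [ 0.44  0.69 -0.13  2.08  0.23  0.39 -1.2 ]
d [-0.5 -0.3  1.7]
```

drive_tool --series '[[[0,0,1,0,-1],[0,0,1,0,-1],[0,0,0.7,0,-1],[0,0,0,0,-1],[0,0,0,0,-1]]]'

```text
t: 14.7
eef_pos: [0.5157, -0.2462, 0.0448]
eef_rot: [0.992, 0.123, 0.001, 0.001]
force: [-5.5, 2.2, 27.2]
opening: 0.0411
gripper_force: 43.2
```

drive_tool --series '[[[0,0,-1,0,-0.02],[0,0,0,0,0.1],[0,0,0,0,0.3],[0,0,0,0,0.45],[0,0,0,0,0.45]]]'

```text
t: 15.12
eef_pos: [0.5155, -0.246, 0.0434]
eef_rot: [0.992, 0.123, -0.0, -0.0]
force: [1.2, 0.3, -0.2]
opening: 0.062
gripper_force: 0.0
```

drive_tool --series '[[[0,0,-10,0,0.45],[0,0,-30,0,0.45],[0,0,-36,0.12,0.45],[0,0,-36,0.12,0.45],[0,0,-36,0.12,0.45]]]'

```text
t: 15.53
eef_pos: [0.5151, -0.2457, 0.1937]
eef_rot: [0.998, -0.059, -0.0, -0.001]
force: [0.7, -0.9, -0.2]
opening: 0.062
gripper_force: 0.0
```

drive_tool --series '[[[0,0,-36,0.1,0.45],[0,0,-25,0,0.45],[0,-20,0,0,0.45],[0,-38,0,0,0.45],[0,-38,0,0,0.45]]]'

```text
t: 15.95
eef_pos: [0.5357, -0.1523, 0.2541]
eef_rot: [0.994, -0.108, 0.001, 0.0]
force: [1.7, 0.1, -0.6]
opening: 0.0619
gripper_force: 0.0
```

```bash
python3 go.py .5819 .1351 .2; python3 - <<'E'
from h import *
b=env.get_image("side"); t=env.get_image("top")
A=cv2.resize(b["frame"][190:410,240:400,::-1],(400,550),interpolation=cv2.INTER_CUBIC);B=cv2.resize(t["frame"][180:290,380:470,::-1],(360,440),interpolation=cv2.INTER_CUBIC)
B=np.vstack([B,np.zeros((110,360,3),np.uint8)]);cv2.imwrite("pics/i.png",np.hstack([A,B]))
E
```

```text
t 15.95 pos [ 535.7 -152.3  254.1] yaw -12.4 op 61.9 F [ 1.7  0.1 -0.6] gf 0.0 q [ 0.24  0.37 -0.08  1.96  0.04  0.81 -1.66]
d [ -16.7 -290.7   54. ]
```

View pics/i.png

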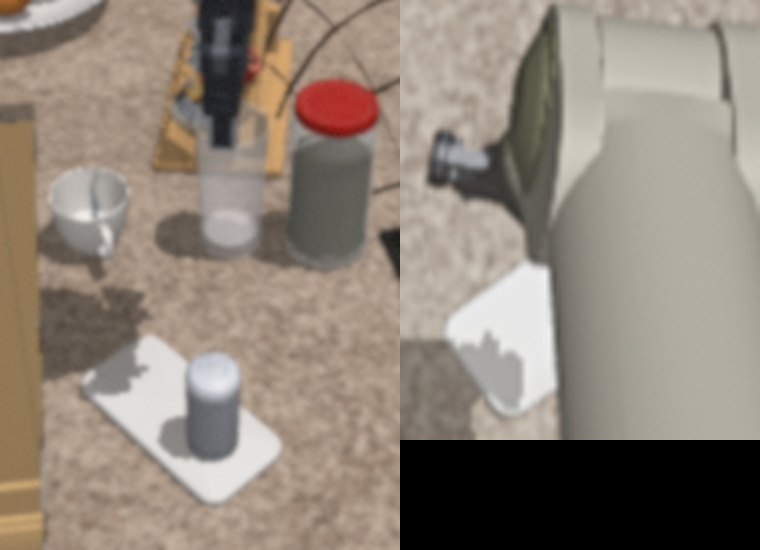

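drive_tool --series '[[[-2,-36,0,0,0.45],[-3,-38,0,0,0.45],[-3,-38,0,0,0.45],[-3,-38,0,0,0.45],[-3,-38,0,0,0.45]]]'

```text
t: 16.47
eef_pos: [0.5617, 0.0359, 0.2533]
eef_rot: [0.994, -0.107, 0.0, -0.0]
force: [-0.1, 0.7, -0.5]
opening: 0.062
gripper_force: 0.0
```

drive_tool --series '[[[-3,-36,0,0,0.45],[-2,-30,0,0,0.45],[-2,-20,10,0,0.45],[0,0,30,0,0.45],[0,0,30,0,0.45]]]'

```text
t: 16.88
eef_pos: [0.574, 0.1222, 0.1834]
eef_rot: [0.994, -0.105, 0.002, -0.001]
force: [-1.3, -0.9, -1.1]
opening: 0.062
gripper_force: 0.0
```

drive_tool --series '[[[0,0,10,0,0.45],[0,0,0,0,0.45],[0,0,0,0,0.45],[0,0,0,0,0.45],[0,0,0,0,0.45]]]'

```text
t: 17.3
eef_pos: [0.5742, 0.1199, 0.1744]
eef_rot: [0.994, -0.107, 0.001, -0.0]
force: [0.4, 0.8, -0.6]
opening: 0.0618
gripper_force: 0.0
```

```bash
python3 go.py .5776 .1360 .075; cat > red.py <<'E'
from h import *
d=env.get_image("side"); im=d["frame"].astype(int)
m=((im[:,:,0]>100)&(im[:,:,0]>1.8*im[:,:,1])&(im[:,:,0]>1.8*im[:,:,2])).astype(np.uint8)
n,l,s,c=cv2.connectedComponentsWithStats(m)
for i in range(1,n):
    if s[i,4]>25: print(s[i],c[i].round(1),np.round(cv2.minAreaRect(np.argwhere(l==i)[:,::-1].astype(np.float32))[1:][0],1))
E
python3 red.py
```

```text
t 17.3 pos [574.2 119.9 174.4] yaw -12.3 op 61.8 F [ 0.4  0.8 -0.6] gf 0.0 q [-0.22  0.51 -0.12  1.97  0.09  0.67 -2.18]
d [ -0.3 -16.3  99.4]
[249 168  14  16 156] [255.8 174.7] [16.1 12. ]
[455 170  22  31 505] [465.2 184.8] [18.2 30.9]
[245 184   6   6  29] [248.  186.2] [5. 5.]
[329 208  13  15 101] [334.  215.3] [14.9  8.2]
[358 222  33  23 606] [374.3 232.8] [22. 32.]
[472 440  15  17 162] [479.5 447.4] [13.  13.4]
[456 468  18  12 171] [464.4 474.5] [11. 17.]
```

drive_tool --series '[[[0,-8,0,0,0.45],[0,-8.3,10,0,0.45],[0,0,30,0,0.45],[0,0,25,0,0.45],[0,0,10,0,0.45]]]'

```text
t: 17.77
eef_pos: [0.5754, 0.1369, 0.0947]
eef_rot: [0.994, -0.106, -0.002, 0.0]
force: [-1.0, 0.7, -0.1]
opening: 0.0613
gripper_force: 0.0
```

drive_tool --series '[[[0,0,8,0,0.45],[0,0,8,0,0.45],[0,0,8,0,0.45],[0,0,0,0,0.45],[0,0,0,0,0.45]]]'

```text
t: 18.18
eef_pos: [0.5769, 0.1361, 0.0739]
eef_rot: [0.994, -0.106, 0.0, -0.0]
force: [0.1, 0.8, 0.3]
opening: 0.0622
gripper_force: 0.0
```

```bash
python3 go.py .5776 .1360 .075; python3 red.py | sed -n 4p
```

```text
t 18.18 pos [576.9 136.1  73.9] yaw -12.2 op 62.2 F [0.1 0.8 0.3] gf 0.0 q [-0.27  0.65 -0.09  2.02  0.12  0.47 -2.23]
d [ 0.7 -0.1 -1.1]
[333 213   9  10  50] [336.3 217.5] [9.2 6.9]
```

drive_tool --series '[[[0,0,0,0,-1],[0,0,0,0,-1],[0,0,0,0,-1],[0,0,0,0,-1],[0,0,0,0,-1]]]' --force 60

```text
t: 18.65
eef_pos: [0.5777, 0.1362, 0.0744]
eef_rot: [0.994, -0.106, 0.001, -0.0]
force: [2.2, 0.4, 5.4]
opening: 0.0383
gripper_force: 60.6
```

drive_tool --series '[[[-3,0,-2.5,0,-1],[-3,0,-2.5,0,-1],[-3,0,-2.5,0,-1],[-3,0,-2.5,0,-1],[0,0,0,0,-1]]]'

```text
t: 19.07
eef_pos: [0.5671, 0.1384, 0.0839]
eef_rot: [0.994, -0.107, 0.002, -0.001]
force: [7.4, -0.2, -6.2]
opening: 0.0382
gripper_force: 62.9
```

```bash
python3 go.py; python3 red.py | sed -n 4,5p
```

```text
t 19.07 pos [567.1 138.4  83.9] yaw -12.3 op 38.2 F [ 7.4 -0.2 -6.2] gf 62.9 q [-0.28  0.63 -0.09  2.04  0.12  0.47 -2.24]
[330 210   9   9  51] [333.2 214.3] [8.9 6.3]
[358 222  33  23 607] [374.4 232.8] [22. 32.]
```

drive_tool --series '[[[-3,0,-2.5,0,-1],[-3,0,-2.5,0,-1],[-3,0,-2.5,0,-1],[-3,0,-2.5,0,-1],[-3,0,-2.5,0,-1]]]'

```text
t: 19.53
eef_pos: [0.5529, 0.1415, 0.096]
eef_rot: [0.994, -0.107, 0.002, -0.001]
force: [11.1, 0.5, -13.8]
opening: 0.0378
gripper_force: 56.4
```

drive_tool --series '[[[-4,0,-3.3,0,-1],[-4,0,-3.3,0,-1],[-4,0,-3.3,0,-1],[-4,0,-3.3,0,-1],[0,0,0,0,-1]]]'

```text
t: 19.95
eef_pos: [0.533, 0.1454, 0.1095]
eef_rot: [0.994, -0.106, -0.001, 0.0]
force: [-4.7, 2.1, 0.1]
opening: 0.0382
gripper_force: 57.9
```

```bash
python3 go.py; python3 red.py | sed -n 4,5p
```

```text
t 19.95 pos [533.  145.4 109.5] yaw -12.2 op 38.2 F [-4.7  2.1  0.1] gf 57.9 q [-0.3   0.57 -0.09  2.09  0.11  0.49 -2.26]
[315 201  10   8  52] [319.4 204.4] [9.3 6.5]
[358 222  33  23 605] [374.4 232.8] [22. 32.]
```

drive_tool --series '[[[-4,0,-5,0,-1],[-8,0,-15,0,-1],[-8,0,-25,0,-1],[-4,0,-30,0,-1],[0,0,-30,0,-1]]]'

```text
t: 20.42
eef_pos: [0.5095, 0.1498, 0.2151]
eef_rot: [0.994, -0.106, -0.001, 0.001]
force: [1.0, 0.9, -2.2]
opening: 0.0381
gripper_force: 57.7
```

drive_tool --series '[[[0,0,-20,0,-1],[0,0,-5,0,-1],[0,0,0,0,-1],[0,0,0,0,-1],[0,0,0,0,-1]]]'

```text
t: 20.83
eef_pos: [0.5105, 0.1497, 0.238]
eef_rot: [0.994, -0.106, -0.001, 0.001]
force: [0.1, 0.8, -2.3]
opening: 0.0379
gripper_force: 57.7
```

```bash
python3 go.py; python3 red.py | sed -n 1,6p; python3 - <<'E'
from h import *
d=env.get_image("side"); im=d["frame"].copy(); cv2.imwrite("pics/now.png",im[:,:,::-1])
bg=cv2.imread("pics/side0.png")[:,:,::-1]
o=env.get_obs(); P=o["eef_pos"]+[0,0,.023]; p=proj(d,P)[0]; print("pad px",p.round(1))
u,v=p.astype(int)
# compact ascii: D dark, R red, W whitish/blue-bright changed, s changed, . same
for y in range(v-36,v+44,2):
    row=""
    for x in range(u-40,u+44,2):
        q=im[y,x].astype(int); b=bg[y,x].astype(int); ch=np.abs(q-b).max()
        row+= "." if ch<22 else "D" if q.max()<65 else "R" if q[0]>1.7*max(q[1],q[2]) else "W" if q.min()>150 else "s"
    print(row)
E
```

```text
t 20.83 pos [510.5 149.7 238. ] yaw -12.2 op 37.9 F [ 0.1  0.8 -2.3] gf 57.7 q [-0.3   0.36 -0.12  2.03  0.06  0.76 -2.24]
[305 153  10   8  61] [309.1 156.5] [7. 9.]
[248 168  15  16 160] [255.8 174.7] [16.2 12.9]
[455 170  22  31 504] [465.1 184.8] [18.2 30.9]
[245 184   6   6  27] [247.7 186. ] [5. 5.]
[358 222  33  23 604] [374.3 232.8] [22. 32.]
[472 440  15  17 163] [479.5 447.4] [13.  13.4]
pad px [299.4 162.1]
................WDDDDDDDDs................
................sDDDDDDDDs................
...............ssDDDDDDDDs................
...............WsDsssDDDsW................
...............WsDsssDDDs.................
...............WsDsssDDDsW................
................sDsssDDDsW................
................sssssDDDs.................
...............WsssssDDDs.................
................sDssDDDDs.................
................sDDDDDDDssW...............
................sDDDDDDsssss..............
................DDDDDDDsssssss............
.................DDDDDDsssssRs............
.................DDDDDDRRRRRR.............
.................DDDDDDRRRRRs....
[... 341 characters left out ...]
............
................ssssssssss................
................sssssssss.................
................sDsssssss.................
...............sDDDssssss.................
................sDssssss..................
................ssssssss..................
.................sssssss..................
...................ssss...................
..........................................
..........................................
..........................................
....................................ssss..
...................................Wsssss.
.................................s.ssssss.
...................................sssssss
.................................sssssssss
```

```bash
cat > fit.py <<'E'
from h import *
from scipy.spatial.transform import Rotation as Ro
import itertools
d=env.get_image("side"); im=d["frame"].astype(int); bg=cv2.imread("pics/side0.png")[:,:,::-1].astype(int)
o=env.get_obs(); R=Ro.from_quat(o["eef_rot"]).as_matrix(); P=o["eef_pos"]+[0,0,.023]
tx=R[:,0]; ty=R[:,1]; up=np.array([0,0,1.])
p=proj(d,P)[0].astype(int); win=np.zeros((480,640),bool); win[p[1]-22:p[1]+34,p[0]-30:p[0]+34]=1
ch=np.abs(im-bg).max(2)>22; dark=ch&(im.max(2)<75); care=win&~dark; fg=ch&care
ph=np.linspace(0,2*np.pi,40)
best=[]
for th,s,h in itertools.product(np.radians(np.arange(-30,46,3)),np.arange(-.004,.024,.004),np.arange(.055,.09,.005)):
    a=np.sin(th)*tx+np.cos(th)*up; e=np.cos(th)*tx-np.sin(th)*up
    c=P+s*tx
    pts=np.vstack([c+(z-h)*a+.020*(np.cos(ph)[:,None]*e+np.sin(ph)[:,None]*ty) for z in(0,.105)])
    q=cv2.convexHull(proj(d,pts).astype(np.float32)).round().astype(np.int32)
    m=np.zeros((480,640),np.uint8); cv2.fillConvexPoly(m,q,1); m=m.astype(bool)&care
    best.append(((m&fg).sum()/(m|fg).sum(),np.degrees(th),s*1e3,h*1e3))
best.sort(reverse=True)
for b in best[:8]: print(np.round(b,2))
b=np.array(best[:30]); print("mean",b.mean(0).round(1))
E
python3 fit.py
```

```text
[ 0.75 18.   12.   60.  ]
[ 0.73 15.    8.   60.  ]
[ 0.73 18.   12.   65.  ]
[ 0.73 21.   12.   60.  ]
[ 0.72 18.   12.   70.  ]
[ 0.72 21.   12.   65.  ]
[ 0.71 15.   12.   65.  ]
[ 0.71 12.    8.   60.  ]
mean [ 0.7 16.8 11.5 63.2]
```

drive_tool --series '[[[2,10,0,0,-1],[4,25,0,0,-1],[4,36,0,0,-1],[4,36,0,0,-1],[4,36,0,0,-1]]]'

```text
t: 21.4
eef_pos: [0.4979, 0.0046, 0.2389]
eef_rot: [0.994, -0.106, -0.0, 0.0]
force: [1.4, -0.2, -1.1]
opening: 0.0374
gripper_force: 57.7
```

drive_tool --series '[[[4,36,0,0,-1],[4,36,0,0,-1],[4,36,0,0,-1],[4,36,0,0,-1],[0,25,0,0,-1]]]'

```text
t: 21.82
eef_pos: [0.4774, -0.1662, 0.2391]
eef_rot: [0.994, -0.108, -0.0, 0.001]
force: [1.1, -0.3, -0.8]
opening: 0.038
gripper_force: 57.6
```

drive_tool --series '[[[0,10,0,0,-1],[0,0,20,0,-1],[0,0,35,0,-1],[0,0,35,0,-1],[0,0,20,0,-1]]]'

```text
t: 22.23
eef_pos: [0.475, -0.1714, 0.1267]
eef_rot: [0.994, -0.106, -0.001, -0.0]
force: [-0.4, 0.4, -0.5]
opening: 0.0377
gripper_force: 57.6
```

```bash
python3 go.py .473 -.1775 .066; python3 fit.py
```

```text
t 22.23 pos [ 475.  -171.4  126.7] yaw -12.2 op 37.7 F [-0.4  0.4 -0.5] gf 57.6 q [ 0.27  0.5  -0.05  2.19  0.05  0.46 -1.6 ]
d [-0.5  6.4 60.7]
[ 0.57  9.    4.   55.  ]
[ 0.57  6.    4.   55.  ]
[ 0.56 15.    8.   55.  ]
[ 0.56 12.    8.   60.  ]
[ 0.56 12.    8.   55.  ]
[ 0.56 15.    8.   60.  ]
[ 0.55  9.    4.   60.  ]
[ 0.55  6.    4.   60.  ]
mean [ 0.5 12.7  7.9 58.8]
```

drive_tool --series '[[[0,3,20,0,-1],[0,3,20,0,-1],[0,0,12,0,-1],[0,0,7,0,-1],[0,0,0,0,-1]]]'

```text
t: 22.7
eef_pos: [0.4747, -0.1773, 0.0696]
eef_rot: [0.994, -0.106, -0.001, -0.0]
force: [-0.4, 0.3, -1.8]
opening: 0.038
gripper_force: 57.6
```

drive_tool --series '[[[0,0,2,0,-1],[0,0,1.5,0,-1],[0,0,1,0,-1],[0,0,0,0,-1],[0,0,0,0,-1]]]'

```text
t: 23.12
eef_pos: [0.4753, -0.1776, 0.0664]
eef_rot: [0.994, -0.106, 0.0, 0.0]
force: [0.2, -0.2, -0.5]
opening: 0.0377
gripper_force: 57.6
```

```bash
python3 go.py .473 -.1775 .054; sed -i 's/p\[1\]-22:p\[1\]+34,p\[0\]-30:p\[0\]+34/p[1]-34:p[1]+50,p[0]-42:p[0]+48/' fit.py; python3 fit.py
```

```text
t 23.12 pos [ 475.3 -177.6   66.4] yaw -12.2 op 37.7 F [ 0.2 -0.2 -0.5] gf 57.6 q [ 0.27  0.61 -0.04  2.22  0.07  0.31 -1.61]
d [-2.3  0.4 12.4]
[ 0.24 45.    4.   80.  ]
[ 0.24 45.    0.   80.  ]
[ 0.24 45.    8.   85.  ]
[ 0.24 42.    0.   85.  ]
[ 0.24 42.    0.   80.  ]
[ 0.24 45.    4.   85.  ]
[ 0.24 42.    0.   75.  ]
[ 0.24 39.    0.   75.  ]
mean [ 0.2 42.4  2.4 79.3]
```

drive_tool --series '[[[0,0,2,0,-1],[0,0,1.5,0,-1],[0,0,1.5,0,-1],[0,0,0,0,-1],[0,0,0,0,-1]]]'

```text
t: 23.58
eef_pos: [0.4756, -0.1778, 0.0624]
eef_rot: [0.994, -0.106, 0.001, 0.0]
force: [-2.7, 1.6, 24.7]
opening: 0.0379
gripper_force: 60.9
```

drive_tool --series '[[[0,0,0,0,-1],[-3,0,0,0,-1],[-3,0,0,0,-1],[-3,0,0.3,0,-1],[0,0,0,0,-1]]]' --force 25

```text
t: 24.0
eef_pos: [0.4715, -0.1768, 0.0626]
eef_rot: [0.994, -0.106, 0.006, 0.001]
force: [5.1, -1.2, 16.2]
opening: 0.0381
gripper_force: 59.3
```

```bash
python3 go.py; python3 - <<'E'
from h import *
d=env.get_image("side"); im=d["frame"]
o=env.get_obs(); P=o["eef_pos"]+[0,0,.023]; p=proj(d,P)[0]; print(p)
u,v=p.astype(int)
for y in range(v-30,v+56,2):
    row=""
    for x in range(u-40,u+80,2):
        q=im[y,x].astype(int)
        row+="#" if q.max()<65 else "R" if q[0]>1.6*max(q[1],q[2]) else "W" if q.min()>185 else "." if q[0]-q[2]>18 else "g" if q.min()>120 else "s"
    print(row)
E
```

```text
t 24.0 pos [ 471.5 -176.8   62.6] yaw -12.2 op 38.1 F [ 5.1 -1.2 16.2] gf 59.3 q [ 0.27  0.61 -0.03  2.24  0.07  0.28 -1.61]
[298.21006462 317.74658106]
....ssgggggggs############s....sssggggggggsss...ssssssssssss
...s.sssggggggs##########s.....sssssgggggss.....ssssssssssss
......sssssgggs##########s......sssssssggsss.....sssssssssss
........s..sg.s##########...........s............sssssssssss
..............s##########.........................ssssssssss
...............##sss####s..............................sss..
...............s#sss####....................................
...............s#sss####RRR.................................
...............s#sss####..RR................................
...............s#sss####..R.R...............................
...............s#sss####..R.RR..............................
...............sssss####....RR..............................
...............sssss###.RRRRRR..............................
...............#ssss###RRRRRRR..............................
...............##ss####RRRRRR...............................
...............########RRRRRR...
[... 975 characters left out ...]
gggggggs.....................
.........sgggggggggWWWWWWWWWgssssgggsss.....................
.......ss.ssggggWWWWWWWWWWWWgsssssssssgg....................
...........ssgggWWWWWWWWWWWWgsssssssssgWW...................
........s...ssggWWWWWWWWWgggssssssssssgWWWg.................
.............ssgWWWWWWWWggggssssssssssgWWWWW................
...............ggWWWWWWgggggssssssssssgWWWWWW...............
................ggWWWWWgggggssssssssssgWWWWWWW..............
.................sgWWWWgggggssssssssssgWWWWWWWW.............
...................gWWWgggggssssssssssgWWWWWWWW.............
....................gWWWgggggsssssssssgWWWWWWWW.............
....................sgWWWgggggsssssssgWWWWWWWWW.............
```

drive_tool --series '[[[0,0,0,0,-0.13],[0,0,0,0,-0.13],[0,0,0,0,-0.13],[0,0,0,0,-0.13],[0,0,0,0,-0.13]]]' --force 22

```text
t: 24.47
eef_pos: [0.4715, -0.1768, 0.0625]
eef_rot: [0.994, -0.106, 0.005, 0.001]
force: [6.6, -1.6, 17.6]
opening: 0.0382
gripper_force: 59.3
```

drive_tool --series '[[[-2,0,0.5,0,-0.115],[-2,0,0,0,-0.11],[-1,0,0,0,-0.105],[-1,0,0,0,-0.105],[-1,0,0,0,-0.105]]]'

```text
t: 24.88
eef_pos: [0.4661, -0.1757, 0.0622]
eef_rot: [0.994, -0.106, 0.007, 0.001]
force: [10.2, -2.7, 16.6]
opening: 0.0384
gripper_force: 35.9
```

```bash
python3 go.py; cat > asc.py <<'E'
from h import *
d=env.get_image("side"); im=d["frame"]
o=env.get_obs(); P=o["eef_pos"]+[0,0,.023]; p=proj(d,P)[0]; print(p)
u,v=p.astype(int)
for y in range(v-30,v+40,2):
    row=""
    for x in range(u-30,u+50,2):
        q=im[y,x].astype(int)
        row+="#" if q.max()<65 else "R" if q[0]>1.6*max(q[1],q[2]) else "W" if q.min()>185 else "." if q[0]-q[2]>18 else "g" if q.min()>120 else "s"
    print(row)
E
python3 asc.py
```

```text
t 24.88 pos [ 466.1 -175.7   62.2] yaw -12.2 op 38.4 F [10.2 -2.7 16.6] gf 35.9 q [ 0.27  0.61 -0.03  2.26  0.07  0.26 -1.61]
[295.33598755 317.69618576]
sssggggss############s.s....ssggggggggss
..sssggggs##########s.......ssssggggggss
...ssssggs##########s........sssssssg.s.
....ssssss##########.............s......
.........s##########....................
..........##sss####s....................
..........s#sss####.....................
..........s#sss####RRR..................
..........s#sss####...RR................
..........s#sss####..R.R................
..........sssss####..R.RR...............
..........sssss####...RRR...............
.........ssssss###.RRRRRR...............
..........#ssss###RRRRRR................
..........##ss####RRRRRR................
..........s#######RRRRRR................
..........s#######RRRRR.................
..........s#######sg....................
..........s######sggggg.................
..........s######sgggg..................
............ss###sssss..................
..s..s.......s###sssss..................
ss.......ss..s###ssssgW.....ggggg.......
........ssss..ssssgsgWWWg.gWWWWWWW......
.s.....ssgs##.ssgggggWWWWgWWWWWWWWW.....
.....ssgggss##sggggggWWWWgWWWWWWWWWg....
....ssgggggs##ssgssgWWWWWgWWWWWWWWWW....
...ssgggggggssssgssgWWWWWgWWWWWWWWWW....
...ssgggggggggssssgWWWWWWggWWWWWWWWg....
...ssggggggggggggggWWWWWWggWWWWWWWgg....
....sggggggggggggWWWWWWWWsgggWWWWggg....
....ssgggggggggWWWWWWWWWWssgggggggss....
.....ssggggggWWWWWWWWWWWWgsssggggssg....
......ssgggWWWWWWWWWWWWWWgsssssssssgg...
........sggWWWWWWWWWWWWWWssssssssssgWW..
```

drive_tool --series '[[[-2,0,0,0,-0.1],[-2,0,0.5,0,-0.1],[-2,0,0,0,-0.1],[-2,0,0.5,0,-0.1],[0,0,0,0,-0.1]]]'

```text
t: 25.35
eef_pos: [0.4561, -0.1735, 0.0608]
eef_rot: [0.994, -0.106, 0.005, 0.001]
force: [5.6, -1.0, 16.5]
opening: 0.0389
gripper_force: 18.8
```

drive_tool --series '[[[-2,0,0.5,0,-0.1],[-2,0,0.5,0,-0.1],[-1,0,0.5,0,-0.1],[0,0,0,0,-0.1],[0,0,0,0,-0.1]]]'

```text
t: 25.77
eef_pos: [0.45, -0.1721, 0.0589]
eef_rot: [0.994, -0.106, 0.004, 0.0]
force: [2.5, -0.9, 13.9]
opening: 0.0382
gripper_force: 12.2
```

```bash
python3 go.py; python3 asc.py
```

```text
t 25.77 pos [ 450.  -172.1   58.9] yaw -12.2 op 38.2 F [ 2.5 -0.9 13.9] gf 12.2 q [ 0.27  0.61 -0.03  2.29  0.07  0.24 -1.61]
[287.42219506 318.33829032]
....sssss###########...........ssssggggg
.....ssss###########.........s..sssssssg
......sss###########..............ssssss
........s###########....................
.........s##########....................
.........s##sss####.....................
..........s#sss####RRR..................
..........s#sss####..RRR................
..........s#sss####..RRRR...............
..........sssss####..R.RR...............
..........sssss####....RR...............
..........sssss###.RRRRRR...............
.........ssssss###RRRRRRR...............
.........s#ssss###RRRRRRR...............
..........##ss####RRRRRRR...............
..........########RRRRRR................
.........s########s....g................
..........#######sgggggg................
..........s######sgggggg................
.s........s######ssggggs................
.s........s.ss###sssssssWg..............
.s...s......ss###ssssssgWWW......gg.....
..s.........ss###sssgg.gWWWW...ggWWWWg..
...........ssss.ssggggggWWWWWggWWWWWWWg.
..........ssgss##sggggggWWWWWgWWWWWWWWWg
.........ssgggs##sggggsgWWWWWgWWWWWWWWWW
......sssgggggss#sggsssgWWWWWgWWWWWWWWWW
......sssggggggssssgssgWWWWWWgWWWWWWWWWg
......sssgggggggggsggggWWWWWWggWWWWWWWWg
........sggggggggggggWWWWWWWWgggWWWWWWgg
........sggggggWWWWWWWWWWWWWWssggggggggg
.........sggggWWWWWWWWWWWWWWWsssggggggsg
..........sggWWWWWWWWWWWWWWWWgsssssssssg
...s........gWWWWWWWWWWWWWWWWgsssssssssg
...s.........ggWWWWWWWWWWWWggssssssssssg
```

drive_tool --series '[[[0,0,0,0,-0.07],[0,0,0,0,0],[0,0,0,0,0.15],[0,0,0,0,0.3],[0,0,0,0,0.4]]]'

```text
t: 26.23
eef_pos: [0.4466, -0.1715, 0.0574]
eef_rot: [0.994, -0.106, -0.0, -0.0]
force: [-0.0, -0.4, -0.4]
opening: 0.0597
gripper_force: 0.0
```

```bash
python3 go.py; python3 asc.py
```

```text
t 26.23 pos [ 446.6 -171.5   57.4] yaw -12.2 op 59.7 F [-0.  -0.4 -0.4] gf 0.0 q [ 0.27  0.61 -0.03  2.29  0.07  0.24 -1.61]
[285.75708996 318.75885003]
......ss#############............sssgggg
.......sss##########s............sssssss
.........s##########s..............sssss
.........s##########....................
..........##########....................
..........##sss####.....................
..........s#sss####.R...................
..........s#sss####...RR................
..........s#sss####.RRRR................
..........s#ssss###....RR...............
..........sssss...#...RRR...............
..........sssss####..RRRR...............
.........s#ssss###sRRRRRR...............
.........s#sss####RRRRRRR...............
..........##s#####RRRRRR................
.........s########RRRRR.................
.........s#######s....ggg...............
.........s#######sgggggg................
..s......s#######sgggggg................
........ss#######sggggssg...............
..........#######ssssss.gWg.............
..s.......sss####ssssss.gWWW........g...
......s....ss###sssgggg.gWWWW...ggWWWWg.
..s..s.....ss###sssggggsWWWWWWggWWWWWWWg
...........sss###sgggggsWWWWWWgWWWWWWWWW
..........ssgsss#ssggggsWWWWWWgWWWWWWWWW
.........ssggggs#ssggsggWWWWWWgWWWWWWWWW
.......sssggggggsssgggsgWWWWWWgWWWWWWWWW
........sgggggggggssgggWWWWWWWggWWWWWWWW
........ssggggggggggggWWWWWWWWgggWWWWWWg
.........sgggWWWWWWWWWWWWWWWWWssgggggggg
..........sggWWWWWWWWWWWWWWWWWsssggggggs
...........sggWWWWWWWWWWWWWWWWssssssssss
.....s...s..ssgWWWWWWWWWWWWWWWssssssssss
..............ggWWWWWWWWWWWWggssssssssss
```

drive_tool --series '[[[0,0,-5,0,0.4],[0,0,-20,0,0.4],[0,0,-35,0,0.4],[0,0,-36,0,0.4],[0,0,-36,0,0.4]]]'

```text
t: 26.7
eef_pos: [0.4461, -0.1712, 0.1912]
eef_rot: [0.994, -0.106, -0.001, -0.0]
force: [1.2, -0.5, -0.9]
opening: 0.0601
gripper_force: 0.0
```

drive_tool --series '[[[0,0,-30,0,0.4],[0,0,-20,0,0.4],[0,36,0,0,0.4],[0,36,0,0,0.4],[0,36,0,0,0.4]]]'

```text
t: 27.12
eef_pos: [0.4237, -0.2778, 0.2408]
eef_rot: [0.994, -0.105, 0.001, 0.0]
force: [0.6, -0.3, 0.2]
opening: 0.0592
gripper_force: 0.0
```

drive_tool --series '[[[0,36,0,0,0.4],[0,36,0,0,0.4],[0,36,0,0,0.4],[0,36,0,0,0.4],[0,20,0,0,0.4]]]'

```text
t: 27.53
eef_pos: [0.3871, -0.4413, 0.2399]
eef_rot: [0.994, -0.108, -0.0, 0.001]
force: [-0.0, -0.0, 0.3]
opening: 0.0596
gripper_force: 0.0
```

```bash
python3 go.py; python3 - <<'E'
from h import *
d=env.get_image("top"); im=d["frame"]; bg=cv2.imread("pics/top0.png")[:,:,::-1]
for y in range(222,290,2):
    print("".join((lambda q:"#" if q.max()<65 else "R" if q[0]>1.6*max(q[1],q[2]) else "W" if q.min()>200 else "." if q[0]-q[2]>18 else "g" if q.min()>120 else "s")(im[y,x].astype(int)) for x in range(385,460,2)))
hsv=(im[:,:,0].astype(int)>1.6*im[:,:,1:].max(2))&(im[:,:,0]>80); hsv[:225]=0;hsv[290:]=0;hsv[:,:380]=0;hsv[:,460:]=0
c=np.argwhere(hsv).mean(0)[::-1]; print("red top",c,onz(d,*c,.116).round(3), hsv.sum())
s=env.get_image("side"); P=c and 0 if False else onz(d,*c,.116)
print("expected side px of cap top/base",proj(s,[P,[P[0],P[1],.011]]).round(1))
# rack objects unchanged?
for n,(x0,y0,x1,y1) in dict(salt=(226,195,248,232),glass=(330,205,364,248),cup=(325,260,366,294),pasta=(340,172,374,206)).items():
    print(n,np.abs(im[y0:y1,x0:x1].astype(int)-bg[y0:y1,x0:x1]).mean().round(2))
si=s["frame"]; u0=proj(s,P)[0].astype(int)
for y in range(u0[1]-12,u0[1]+70,2):
    print("".join((lambda q:"#" if q.max()<65 else "R" if q[0]>1.6*max(q[1],q[2]) else "W" if q.min()>185 else "." if q[0]-q[2]>18 else "g" if q.min()>120 else "s")(si[y,x].astype(int)) for x in range(u0[0]-40,u0[0]+70,2)))
E
```

```text
t 27.53 pos [ 387.1 -441.3  239.9] yaw -12.4 op 59.6 F [-0.  -0.   0.3] gf 0.0 q [ 0.76  0.42 -0.    1.91  0.    0.8  -1.04]
......................................
......................................
......................................
.........................gg...........
.......................gWWWW..........
......................gWWWWWg.........
....................gWWWWWWWWg........
...................gWWWWWWWWWWg.......
.................gWWWWWWWWWWWWW.......
................gWWWWWWWggWWWWWg......
...............gWWWWWWgsgWWWWWWWg.....
.............gWWWWWWWWssgWWWWWWWWg....
............gWWWWWWWWgssgWWWWWWWWW....
..........ggWWWWWWWWWsssgWWWWWWWWWg...
.........gWWWWWWWWWWWgsssgWWWWgWWWg...
........gWWWWWWWWWWWggssssggggWWWW....
......gWWWWWWWWWWWWWggggssggWWWWgg....
.....gWWWWWWWWWWWWWWgggggggWWWWg......
....gWWWWWWWWW..WWWWgggggggWWWg.......
...gWWWWWWWg......WWWgggggWWgg........
...gWWWWWgs.......WWWWWggWWg..........
...gWWWWWss........WWWWWWWg...........
...gWWWWgs.........WWWWWg.............
....gWWWgss........WWWWg..............
.....gWWgss.......WWWgg...............
......ggggss.....WWWg.................
......gggggssgggWWWg..................
.......gggggggWWWg....................
......gsggggggWWg.....................
........sggggggg......................
.........sgggg........................
..........ss..........................
......................................
......................................
red top [nan nan] [nan nan nan] 0
expected side px of cap top/base [[nan nan]
 [nan nan]]
salt 0.79
glass 0.8
cup 0.67
pasta 0.87<stdin>:6: RuntimeWarning: Mean of empty slice.
  ret = um.true_divide(
<stdin>:12: RuntimeWarning: invalid value encountered in cast
<stdin>:13: RuntimeWarning: overflow encountered in scalar subtract
```

```bash
python3 - <<'E'
from h import *
d=env.get_image("top"); s=env.get_image("side"); im=s["frame"]
c0=np.array([.4898,-.2113]); a=np.radians(35.74); e=np.array([[np.cos(a),np.sin(a)],[-np.sin(a),np.cos(a)]])
P=onz(d,413.7,266,.116); Q=onz(d,431,245,.095); 
for n,p in(("spice",P),("sugar",Q)): print(n,p.round(3),"short,long offs",(e@(p[:2]-c0)*1e3).round(1))
u=proj(s,[P])[0].astype(int); print(proj(s,[P,[*P[:2],.011]]).round(1))
for y in range(u[1]-14,u[1]+80,2):
    print(y,"".join((lambda q:"#" if q.max()<65 else "R" if q[0]>1.5*max(q[1],q[2]) else "W" if q.min()>185 else "." if q[0]-q[2]>18 else "g" if q.min()>120 else "s")(im[y,x].astype(int)) for x in range(u[0]-34,u[0]+60,2)))
E
```

```text
spice [ 0.456 -0.171  0.116] short,long offs [-4.5 52.4]
sugar [ 0.512 -0.221  0.095] short,long offs [ 12.4 -21.4]
[[289.4 305.8]
 [291.6 341.1]]
291 ss....s#ssssggg...................ssssssggss...
293 .....s###sssssg.......................s........
295 ....s####......................................
297 ...s####s......................................
299 .sss####s........RRR...........................
301 sss#####s.......RRRRRRR........................
303 ss#######.....RRRRRRRRR........................
305 s########.....RRRRRRRRRR.......................
307 #########.....RRR.RRRRRR.......................
309 #########.....RRRRRRRRRR.......................
311 #########.....RRRRRRRRRR.......................
313 #########.....RRRRRRRRRR.......................
315 #########s....RRRRRRRRRR.......................
317 #########s.....RRRRRRRR........................
319 #########.....gs.RRRR.gg.......................
321 #########.....gggggggggg.......................
323 ########s......ggggggggg.......................
325 ########.......sgggggggsg......................
327 #######s.....
[... 790 characters left out ...]
WWWWgggssssssssssgWWW...
359 ####s...........gWWWWWWWWgggggssssssssssgWWWW..
361 ####s............gWWWWWWWgggggssssssssssgWWWWWg
363 ####..............gWWWWWWgggggssssssssssgWWWWWW
365 #s.................gWWWWggggggssssssssssgWWWWWW
367 #...................gWWWWgggggssssssssssWWWWWWW
369 #....................ggWWgggggsssssssssgWWWWWWW
371 s.....................ggWWgggggsssssssgWWWWWWWW
373 .......................ggWWWWggggsggggWWWWWWWWW
375 ........................ggWWWWWWWWWWWWWWWWWWWWg
377 .........................sgWWWWWWWWWWWWWWWWWWg.
379 ...........................gWWWWWWWWWWWWWWWWg..
381 ...........................sgWWWWWWWWWWWWWW....
383 .............................gWWWWWWWWWWWW.....
```

```bash
python3 -c "
from station import env
print(env.close_job())"
```

```text
the job is handed in; nothing more can be done
None
```

The sugar shaker and the spice jar were both pulled sideways out of their clips and stand upright on the tray, and the job is handed in at about 28 s. The sugar shaker slipped in the fingers on the way out, so I stood it on the worktop in front of the rack and regripped it. In the last top image the salt shaker, glass, cup and tall jar had not moved. The verdict was not shown.

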